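Let the spring winch back to its index arm

ROBOT

A 6-joint arm with a two-finger parallel gripper is mounted at the origin on the work surface. World frame = base frame: x ahead of the robot, y to its left, z up, the work surface at z = 0. Lengths are in m, angles in rad, forces in N, time in s.
With the tool pointing down it reaches from about 0.3 to 0.775 m from the base axis. Payload 14.6 kg.
Tool frame: the origin (TCP) lies on the front face of the gripper's body, between the roots of the fingers; the fingertips stand 97 mm ahead of it and the grasp point (between the pads) lies 78 mm ahead of it; z points along the fingers, x is the direction in which the jaws open and shut, and the axes are right-handed (so a half turn about z gives the same grasp; the last joint's range is limited). The gripper opens to 94 mm and grips with 3 to 60 N. Pads are 16 mm wide; open, the fingers measure 119 mm over their backs; the gripper's body (75 mm by 177 mm) begins 78 mm behind the grasp point.
Start: joints at [1.268, 0.3, 1.521, -0, 1.321, -0.067], TCP at [0.128, 0.535, 0.303] pointing down, gripper open.
Joint ranges: [-3.03, 3.03], [-0.79, 2.21], [0.23, 2.52], [-1.04, 4.18], [0, 3.07], [-2.55, 2.55]. Speed limits (rad/s): [2.22, 2.22, 2.57, 3.14, 3.14, 3.14].

INTERFACE

Orientations are given as [roll, pitch, yaw] about the fixed x, y, z axes, in that order (R = Rz(yaw) Ry(pitch) Rx(roll)).
In Python, from station import sensors, camera, ctrl gives the robot as it stands.
- The arm moves only by the tool move_arm, never from a script. Its argument "rows" is text: rows parted by semicolons, each of 6 numbers parted by spaces: the shift along the tool's x, y, z in mm, then the turn, a rotation vector about the tool's x, y, z in rad. In form: x y z wx wy wz; .... A call has 1 to 20 rows; each row shifts and turns the pose as measured when the row begins, along the tool's axes as they then stand; what a row does not reach is not made up. A row lasts 1/8 s, in which the tool goes at most 62.5 mm and 10.7 degrees, less where a joint would pass 70% of its speed; a pose out of reach is approached as far as the arm can. A call with a gripper value outside its range is refused whole. "grip" is the opening, from -1 (shut) to 1 (fully open), set as the call begins (left out, the last holds). The fingers move at their own pace and stop on an object; "newtons" is the grip in N (left out, the last holds). Time passes only in rows, so rows that do not move let the fingers close. It gives the time, the measured TCP pose, the force and the opening at its end, in the units of the state.
- sensors.get_obs(): the state, without advancing time (a new reading comes with each control period).
- camera(name): name is "scene" or "top" or "wrist"; returns a dict with "color" (400x640x3 uint8, blue, green, red), "z_map" (400x640 float32, m along the optical axis (not along the pixel's ray), 0 where there is no reading), "mtx" (3x3 intrinsics, pixels), "distortion" ([k1, k2, p1, p2, k3] as OpenCV has them; the pictures are not rectified), "position" and "attitude" of the camera in the world; the wrist camera has in their place "hand_eye" (4x4, takes a point from camera to tool coordinates, whose origin is the TCP and whose axes are the tool frame's). Camera axes: x right, y down, z forward; pixel columns grow to the right and rows downward; lengths in m; the calibration is good to about 2 mm. A picture is of the moment at which its call begins: read the wrist's pose just before it.
- ctrl.hand_in(): hands the job in, once; it reports no verdict.
The state is a dict: "time_s": time; "qpos": joint angles; "joint_vel": joint speeds; "tau": joint torques, N m; "ee_pos": TCP position; "eef_rot": TCP orientation; "force": force on the tool from outside, world axes, zero at the start; "moment": the same for the moment, N m; "grip_width": finger opening in m.
Only numpy, scipy, OpenCV 4.12 (cv2) and the standard library are available. Lean on these libraries where they do the work, as an engineer would, in place of code of your own. Each camera call takes 0.05 s, during which the arm holds its last target.

TASK

The small spring winch on the sandal bench is wound too tight. Press the thumbscrew on the pawl's tail gently down, without forcing the pawl against its stop, so that its nose lifts clear of the toothed wheel and the drum runs back by itself (touch neither drum, crank nor index arm); then let the pawl drop in so that it holds the drum with the crank as near to the pointed index arm as the teeth allow. Leave the sandal, the tin and the brush where they are.

Things in the scene. Friction and masses are not known exactly. Their poses are not given: they have to be found in the camera images.
- winch: winch with a grey steel frame (base plate 190 x 240 mm) fixed to the bench; origin on the bench under the centre of the toothed wheel; x along the axle (toothed wheel and crank at +x, away from the robot; drum at -x), y from the wheel towards the pawl's tail, z up. Axle 110 mm high; wheel 120 mm across, 10 teeth; it and the crank stay within 110 mm of the axle
- pivot (a point): pivot of the dark steel pawl, in the wheel's plane: winch frame (1, 75, 172) mm. Its nose rests in the teeth at (1, 12, 162), its tail runs level to y 168. A light spring holds the nose down; pressing the tail down lifts it. Nose clear of all teeth when the thumbscrew's head is 13 mm below rest, solid stop at 14 mm. Over 20 N bends the pawl
- tail (a point): fixed point at winch (1, 155, 176) mm: top face of the resting tail, on the axis of its upright thumbscrew, a flat round steel head 26 mm across. The head's top is 8 to 38 mm above this point, set by hand and not measured: feel for it. The drum's load grips the pawl: 4 to 8 N (more if fast) for 9 mm, then it jumps loose and takes 1 to 3 N. Pressed down, the head also shifts up to 6 mm to winch +y
- drum (a joint): angle of drum, wheel and crank, rad: 0 = crank upright, positive = wound up, 1.57 = crank to winch -y. Starts held at 2.51, 4 teeth up. The pawl holds at multiples of 0.628 (tooth spacing). With the pawl clear it runs back (falls) at 0.15 to 0.25 rad/s and stops nowhere near by itself; a pawl let down 0.1 to 0.5 above a multiple catches at that multiple
- crank_knob (a point): middle of the black knob on the crank, 70 mm from the axle (18 mm thick, 34 mm long along the axle)
- sandal_mid (a point): bystander: a dark rubber sandal 240 x 80 mm, 35 mm high over its strap; point in the middle of its sole, 10 mm up
- tin_mid (a point): bystander: plain steel tin 100 mm across, 115 mm high, standing; point at its middle, half-way up
- brush: bystander: glue brush with wooden handle lying on the bench, 200 mm long, 42 mm wide, 20 mm high; origin under its middle, x along it
- index_arm (a joint): angle of the thin pointed aluminium index arm, set by hand, same zero and direction as the drum's angle: 0 = upright, 1.57 = to winch -y; when crank and index arm point the same way the two angles are equal. It lies between toothed wheel and crank
- index_hub (a point): centre of the index arm's hub, on the axle 110 mm above the bench; its z axis points along the arm to its tip, its x axis along the axle
- index_tip (a point): pointed tip of the index arm, 110 mm from the axle

How it is judged:
On the way, in this order (a step that is already met when the one before it is completed fails the run):
1. the pawl is pressed clear and the drum runs back by itself (contact force between the fingers and winch above 0.5 N and velocity of joint drum below -0.05 rad/s), for 0.3 s.
2. the crank has come back near the index arm (within 0.8 rad) (z of crank_knob in the frame of index_hub above 0.0488 m), for 0.1 s.
At the end, for the whole second after the job is handed in: The drum is at rest (under 0.03 rad/s), held by the pawl, with the crank within 0.5 rad of the index arm (less than one tooth; the knob at least 61.4 mm out along the index arm's direction) (z of crank_knob in the frame of index_hub above 0.0614 m and velocity of joint drum between -0.03 and 0.03 rad/s); the robot touches nothing.
It fails at once if the pawl (or the winch) is pressed with more than 20 N (contact force between the arm and winch above 20 N).
It fails at once if the pawl (or the winch) is pressed with more than 20 N by the fingers (contact force between the fingers and winch above 20 N).
It fails at once if drum, crank or index arm is touched (contact force between any of the arm, the fingers and drum above 1 N or contact force between any of the arm, the fingers and index_arm above 1 N).
It fails at once if a bystander is moved by more than 20 mm (distance of any of sandal_mid, tin_mid, brush from where it was at the start of the episode above 0.02 m).
It also fails if it takes over 54 s, if anything falls off the work surface, if the arm or the gripper's body presses on something with over 40 N, if the wrist force passes 120 N, or if a joint passes its speed limit or range.

## Working session

There is one attempt and no reset: what is moved stays moved. The work goes in short steps, Python scripts to look and compute and a tool call to move; the robot and the scene stay as the last step left them, time stands still between calls to the robot, and variables do not carry over. Pictures are saved under pics/ and viewed, and the job is handed in when it is done.

Besides the shell and the picture viewer there is one more tool, called after "Request:" as name(argument=value, ...), one argument or row to a line, values as JSON. move_arm: Moves the arm, as the interface text tells. Its arguments: {"type":"object","properties":{"rows":{"type":"string"},"grip":{"type":"number"},"newtons":{"type":"number"}},"required":["rows"]}

```bash
mkdir -p pics; ls; python3 - <<'E'
from station import sensors,camera,ctrl
import cv2,pickle
o=sensors.get_obs();print(o)
d={}
for n in("scene","top","wrist"):
    c=camera(n);d[n]=c;cv2.imwrite(f"pics/{n}0.png",c["color"])
    print(n,c["mtx"],c["distortion"],c.get("position"),c.get("attitude"),c.get("hand_eye"))
pickle.dump((o,d),open("d0.pkl","wb"))
E
```

```text
pics
{'time_s': 0.0, 'qpos': array([ 1.26844305e+00,  3.00456371e-01,  1.52158190e+00, -8.96149141e-06,
        1.32070801e+00, -6.66080124e-02]), 'joint_vel': array([ 0.0010559 , -0.00022767,  0.00032587,  0.00012747, -0.00029092,
       -0.00091276]), 'tau': array([-1.30446566e-03, -5.31778944e+01, -3.52747750e+01,  7.07415026e-02,
        2.43245781e-02, -9.58158012e-05]), 'ee_pos': array([0.12842499, 0.53463822, 0.302094  ]), 'eef_rot': array([-3.14152453e+00,  1.15165087e-03,  1.33505332e+00]), 'force': array([ 0.89155956, -1.19387838, -0.02482492]), 'moment': array([0.03162119, 0.0288041 , 0.04592591]), 'grip_width': 0.09414843808194595}
scene [[448.855019     0.         321.87177679]
 [  0.         448.855019   193.01266109]
 [  0.           0.           1.        ]] [0.01308357 0.         0.         0.         0.        ] [ 1.04942804 -0.36869513  1.13775386] [-2.59921283 -0.01173378  0.87421549] None
top [[514.3603268    0.         316.80518561]
 [  0.         514.3603268  199.63342518]
 [  0.           0.           1.        ]] [-0.00618029  0.          0.          0.          0.        ] [0.4152789  0.00568847 1.37609369] [-3.00751764  0.01387602 -1.59560072] None
wrist [[296.74013352   0.         323.16045737]
 [  0.         296.74013352 197.79561244]
 [  0.           0.           1.        ]] [-0.02971215  0.          0.          0.          0.        ] None None [[ 9.99999894e-01  1.24000010e-04  4.44063401e-04 -1.27630144e-04]
 [-2.41471549e-04  9.61349627e-01  2.75330413e-01 -8.10201147e-02]
 [-3.92759211e-04 -2.75330491e-01  9.61349555e-01 -8.17988021e-02]
 [ 0.00000000e+00  0.00000000e+00  0.00000000e+00  1.00000000e+00]]
```

View pics/scene0.png

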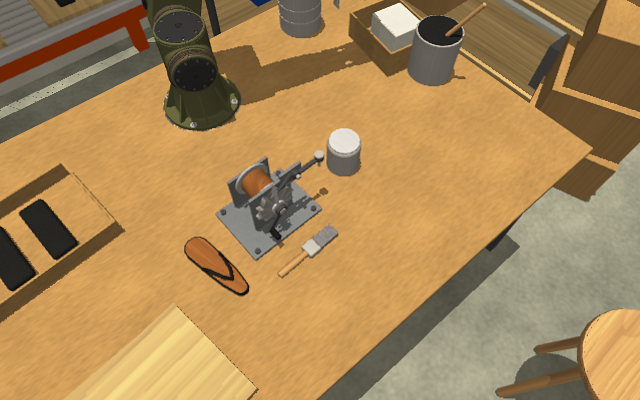

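View pics/top0.png

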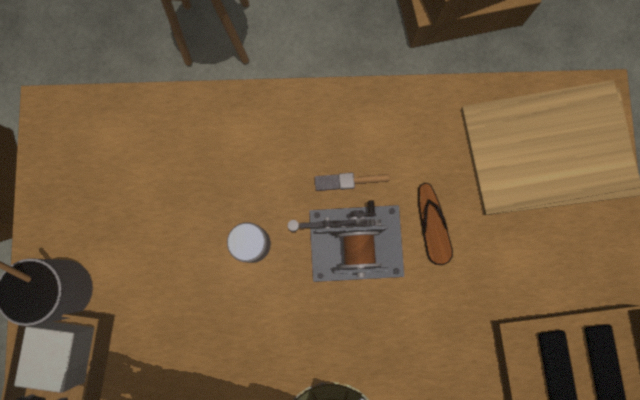

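View pics/wrist0.png

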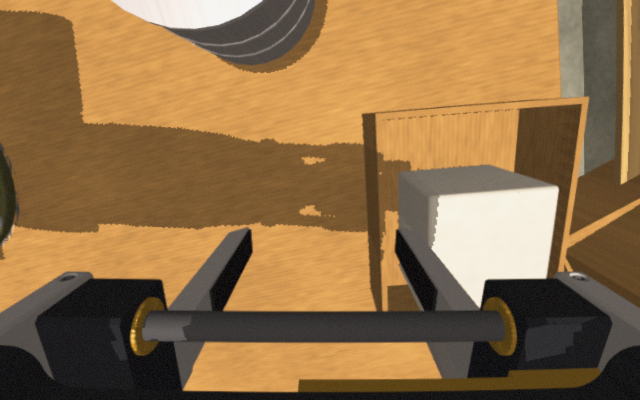

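```bash
cat > h.py <<'E'
import numpy as np,cv2,pickle
from scipy.spatial.transform import Rotation as R
def Rm(c): return R.from_euler('xyz',c["attitude"]).as_matrix()
def px2w(c,u,v,z=None):
    p=cv2.undistortPoints(np.array([[[u,v]]],float),c["mtx"],c["distortion"])[0,0]
    if z is None: z=c["z_map"][int(round(v)),int(round(u))]
    return Rm(c)@np.array([p[0]*z,p[1]*z,z])+c["position"]
def px2plane(c,u,v,h):
    a=px2w(c,u,v,1.0)-c["position"];t=(h-c["position"][2])/a[2];return c["position"]+t*a
def w2px(c,P):
    P=np.atleast_2d(P);r=Rm(c).T
    return cv2.projectPoints(P.astype(float),cv2.Rodrigues(r)[0],-r@c["position"],c["mtx"],c["distortion"])[0][:,0]
E
python3 - <<'E'
from h import *
o,d=pickle.load(open("d0.pkl","rb"))
t=d["top"];s=d["scene"]
for n,c,(x0,x1,y0,y1) in(("top",t,(270,420,165,290)),("scene",s,(200,350,120,270))):
    k=5 if n=="top" else 4
    cv2.imwrite(f"pics/{n}z.png",cv2.resize(c["color"][y0:y1,x0:x1],None,fx=k,fy=k,interpolation=cv2.INTER_CUBIC))
for n,u,v in(("head",293,226),("tin",248,242),("drum",358,250),("knob",370,208)):
    print(n,px2w(t,u,v))
for n,u,v in(("head",319,157),("tin",343,140)): print(n,px2w(s,u,v))
E
```

```text
head [0.51573278 0.07483223 0.18840027]
tin [0.48569142 0.19075495 0.11138669]
drum [ 0.45794388 -0.07610931  0.14978884]
knob [ 0.5681255  -0.11697126  0.05761348]
head [0.52920655 0.0712584  0.1882971 ]
tin [0.48472721 0.19858873 0.11128787]
```

View pics/topz.png

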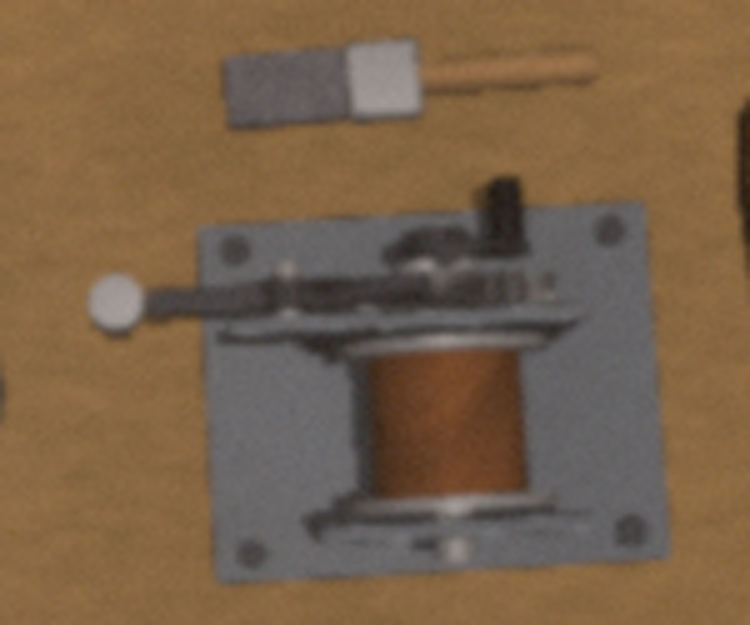

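View pics/scenez.png

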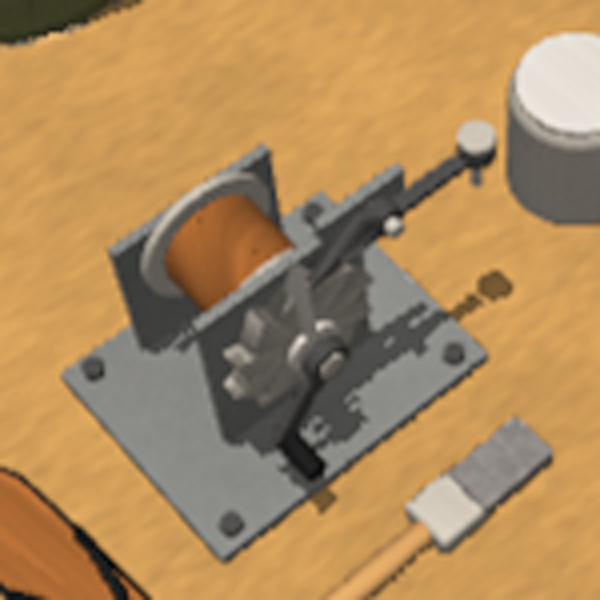

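```bash
cat >> h.py <<'E'
def fit(c,off,k,pts,h,offx=None):
    pass
E
python3 - <<'E'
from h import *
o,d=pickle.load(open("d0.pkl","rb"))
t=d["top"];s=d["scene"]
T=lambda x,y:(270+(x+.5)/5-.5,165+(y+.5)/5-.5)
S=lambda x,y:(200+(x+.5)/4-.5,120+(y+.5)/4-.5)
print("z plate",px2w(t,*T(280,450)),px2w(s,*S(150,430)))
h=px2w(t,*T(280,450))[2]
tc=[T(198,228),T(645,203),T(667,555),T(217,582)] # (+x,+y),(+x,-y),(-x,-y),(-x,+y)
sc=[S(487,356),S(226,560),S(64,376),S(325,192)]
for c,q in((t,tc),(s,sc)):
    P=np.array([px2plane(c,u,v,h) for u,v in q]);print(P.round(4))
    print("ctr",P.mean(0),"len",np.linalg.norm(P[0]-P[1]),np.linalg.norm(P[1]-P[2]),"yaw",np.arctan2(*((P[0]-P[1]+P[3]-P[2])[[1,0]]))-np.pi/2, np.arctan2(*((P[0]-P[3]+P[1]-P[2])[[1,0]])))
print("head top",px2w(t,*T(117,302)),px2plane(t,*T(117,302),.188),"scene",px2w(s,*S(476,136)),px2plane(s,*S(476,136),.188))
# cloud heights of head
for c,q in((t,T(117,302)),(s,S(476,136))):
    u,v=map(int,np.round(q)); print(np.array([[px2w(c,a,b)[2] for a in range(u-3,u+4)] for b in range(v-3,v+4)]).round(3))
E
```

```text
z plate [0.45290563 0.00047239 0.00906371] [ 0.47182861 -0.17702059  0.01122952]
[[ 0.5721  0.0411  0.0091]
 [ 0.5793 -0.1981  0.0091]
 [ 0.393  -0.2011  0.0091]
 [ 0.3848  0.0354  0.0091]]
ctr [ 0.48228005 -0.08065915  0.00906371] len 0.23933188175193004 0.18633143822301626 yaw 0.03217943943441681 0.023258681973103427
[[ 0.5754  0.0432  0.0091]
 [ 0.5841 -0.1926  0.0091]
 [ 0.3963 -0.1993  0.0091]
 [ 0.3879  0.0396  0.0091]]
ctr [ 0.48592946 -0.07729232  0.00906371] len 0.2359975757712882 0.18789334497912138 yaw 0.0357336540756088 0.02731701080284289
head top [0.51799134 0.07474697 0.18912205] [0.51808844 0.07481225 0.188     ] scene [0.52124154 0.07659355 0.19001613] [0.52011793 0.07754082 0.188     ]
[[0.191 0.186 0.187 0.19  0.187 0.183 0.19 ]
 [0.186 0.188 0.188 0.19  0.184 0.188 0.188]
 [0.187 0.189 0.184 0.189 0.188 0.189 0.186]
 [0.194 0.183 0.188 0.189 0.186 0.186 0.19 ]
 [0.187 0.188 0.186 0.188 0.191 0.185 0.186]
 [0.186 0.189 0.184 0.185 0.186 0.189 0.187]
 [0.19  0.186 0.187 0.188 0.187 0.186 0.188]]
[[ 0.186  0.188  0.189  0.187  0.185  0.188 -0.002]
 [ 0.188  0.187  0.188  1.138  0.188  0.189  0.184]
 [ 0.186  0.188  0.188  0.185  0.186  0.188  0.187]
 [ 0.185  0.187  0.19   0.19   0.191  0.19   0.185]
 [ 0.186  0.186  0.186  0.187  0.188  0.188  0.19 ]
 [ 0.184  0.19   0.184  0.19   0.188  0.187  0.19 ]
 [ 0.188  0.189  0.188  0.188  0.186  0.184  0.186]]
```

```bash
cat >> h.py <<'E'
Wo=np.array([.5225,-.079,0]);Wy=.03
def W(p): return R.from_euler('z',Wy).apply(np.atleast_2d(p))+Wo
def ray(a,r,x): return [x,-r*np.sin(a),.11+r*np.cos(a)]
E
python3 - <<'E'
from h import *
o,d=pickle.load(open("d0.pkl","rb"))
for n,c,(x0,x1,y0,y1),k in(("top",d["top"],(315,395,190,245),10),("scene",d["scene"],(235,315,165,225),10)):
    im=cv2.resize(c["color"][y0:y1,x0:x1],None,fx=k,fy=k,interpolation=cv2.INTER_CUBIC)
    im=cv2.convertScaleAbs(im,alpha=1.5)
    raw=im.copy()
    f=lambda p:tuple(int(z) for z in ((w2px(c,W(p))[0]-[x0,y0]+.5)*k))
    for a in np.arange(-10,10)*.314:
        cv2.circle(im,f(ray(a,.11,.022)),3,(0,255,255),-1)
        cv2.putText(im,f"{a:.1f}",f(ray(a,.11,.022)),0,.4,(0,255,0),1)
    cv2.circle(im,f([.022,0,.11]),4,(0,0,255),-1)
    cv2.circle(im,f(ray(2.51,.07,.05)),4,(255,0,0),-1)
    cv2.imwrite(f"pics/{n}i.png",im);cv2.imwrite(f"pics/{n}r.png",raw)
E
```

```text
(no output)
```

View pics/scenei.png

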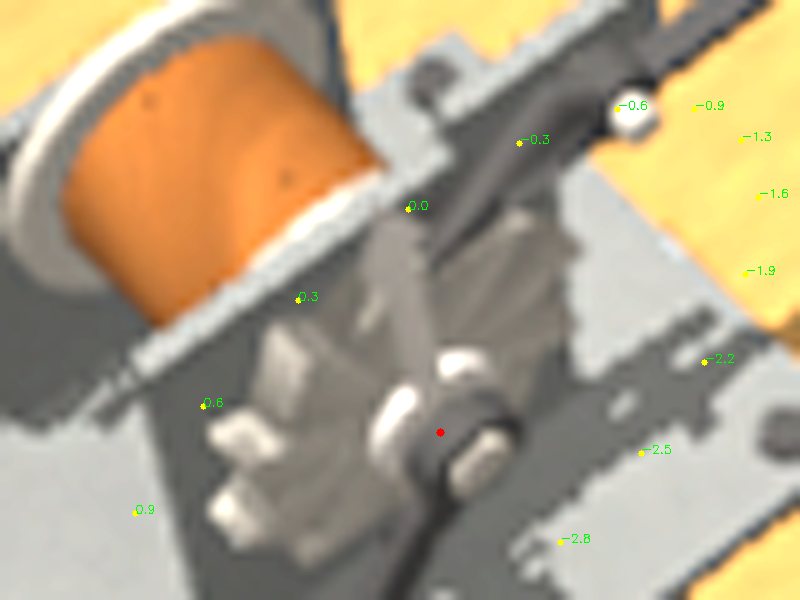

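View pics/scener.png

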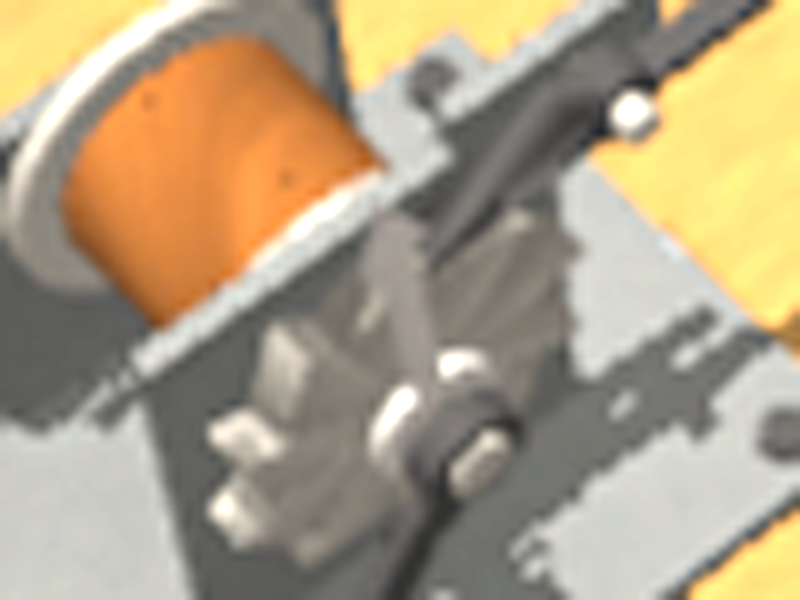

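View pics/topi.png

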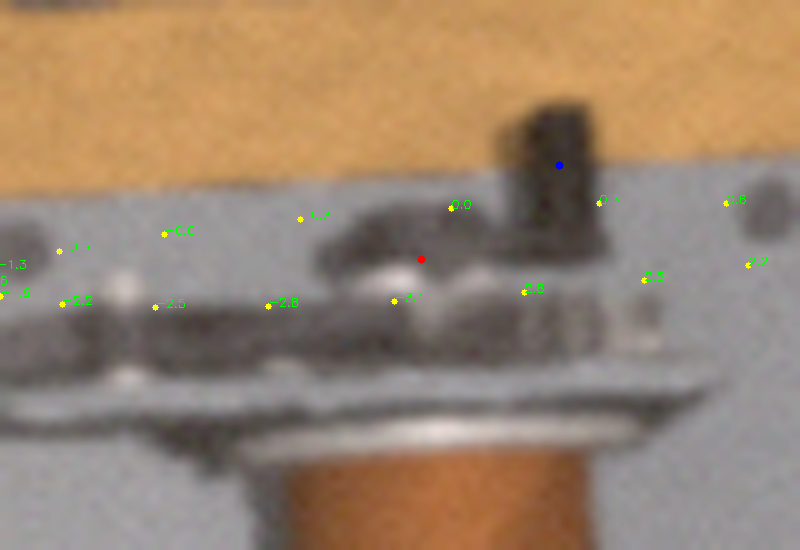

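```bash
cat >> h.py <<'E'
def plan(pos,rv,gp,gr,n,dec=0):
    """rows from pose (pos,euler) to (gp,euler gr) in n rows"""
    A=R.from_euler('xyz',rv);B=R.from_euler('xyz',gr);w=(A.inv()*B).as_rotvec()
    out=[]
    dp=(np.array(gp)-pos)/n*1000
    for k in range(n):
        C=A*R.from_rotvec(w*k/n); s=C.inv().apply(dp)
        out.append(" ".join(f"{x:.0f}" for x in s)+" "+" ".join(f"{x:.3f}" for x in w/n))
    return ";".join(out)
E
python3 - <<'E'
from h import *
o,d=pickle.load(open("d0.pkl","rb"))
p=o["ee_pos"]+[0,0,.07];e=o["eef_rot"]
A=R.from_euler('xyz',e)
# force going via +tool z turn
mid=R.from_euler('z',-1.453)*A
print(plan(p,e,[.33,.30,.372],mid.as_euler('xyz'),8));print(plan([.33,.30,.372],mid.as_euler('xyz'),[.519,.02,.372],[np.pi,0,-np.pi/2+.03],8))
E
```

```text
-23 31 0 0.000 0.000 0.182;-17 35 0 0.000 0.000 0.182;-10 37 0 0.000 0.000 0.182;-3 39 0 0.000 0.000 0.182;4 38 0 0.000 0.000 0.182;11 37 -0 0.000 0.000 0.182;17 35 -0 0.000 0.000 0.182;23 31 -0 0.000 0.000 0.182
28 32 -0 0.000 0.000 0.178;33 27 -0 0.000 0.000 0.178;37 20 -0 0.000 0.000 0.178;40 14 -0 0.000 0.000 0.178;42 6 -0 0.000 0.000 0.178;42 -1 -0 0.000 0.000 0.178;41 -9 -0 0.000 0.000 0.178;39 -16 -0 0.000 0.000 0.178
```

Request:
move_arm(
  rows="0 0 -35 0 0 0;0 0 -35 0 0 0;-23 31 0 0 0 0.18;-17 35 0 0 0 0.18;-10 37 0 0 0 0.18;-3 39 0 0 0 0.18;4 38 0 0 0 0.18;11 37 0 0 0 0.18;17 35 0 0 0 0.18;23 31 0 0 0 0.18;28 32 0 0 0 0.18;33 27 0 0 0 0.18;37 20 0 0 0 0.18;40 14 0 0 0 0.18;42 6 0 0 0 0.18;42 -1 0 0 0 0.18;41 -9 0 0 0 0.18;39 -16 0 0 0 0.18;0 0 0 0 0 0",
  grip=-1,
  newtons=20,
)

```text
time_s: 2.52
ee_pos: [0.508, -0.0126, 0.3724]
eef_rot: [3.138, -0.005, -1.641]
force: [-0.3, -0.1, 0.2]
grip_width: 0.0005
```

```bash
cat >> h.py <<'E'
def wcam(o,c):
    T=np.eye(4);T[:3,:3]=R.from_euler('xyz',o["eef_rot"]).as_matrix();T[:3,3]=o["ee_pos"]
    M=T@c["hand_eye"];c["position"]=M[:3,3];c["attitude"]=R.from_matrix(M[:3,:3]).as_euler('xyz');return c
def draw(c,crop,k,name,x=.022,deco=True,alpha=1.3):
    x0,x1,y0,y1=crop
    im=cv2.convertScaleAbs(cv2.resize(c["color"][y0:y1,x0:x1],None,fx=k,fy=k,interpolation=cv2.INTER_CUBIC),alpha=alpha)
    f=lambda p:tuple(int(z) for z in ((w2px(c,W(p))[0]-[x0,y0]+.5)*k))
    if deco:
        for a in np.arange(-3,4)*.157:
            cv2.circle(im,f(ray(a,.11,x)),3,(0,255,255),-1);cv2.putText(im,f"{a:.2f}",f(ray(a,.11,x)),0,.4,(0,255,0),1)
        cv2.circle(im,f([x,0,.11]),4,(0,0,255),-1)
    cv2.imwrite(name,im)
E
python3 - <<'E'
from h import *
from station import sensors,camera
o=sensors.get_obs();c=wcam(o,camera("wrist"));pickle.dump((o,c),open("w1.pkl","wb"))
print(o["time_s"],o["ee_pos"],o["eef_rot"],o["force"],o["qpos"],o["grip_width"])
draw(c,(0,640,0,400),1.25,"pics/w1.png",.018)
E
```

```text
2.525 [ 0.50803505 -0.01261527  0.3723683 ] [ 3.13760956 -0.00533828 -1.64073222] [-0.28155249 -0.13681737  0.2437582 ] [-0.09504878  0.16147534  1.52910505 -0.00547332  1.45486184  1.54633767] 0.0004520824179089147
```

View pics/w1.png

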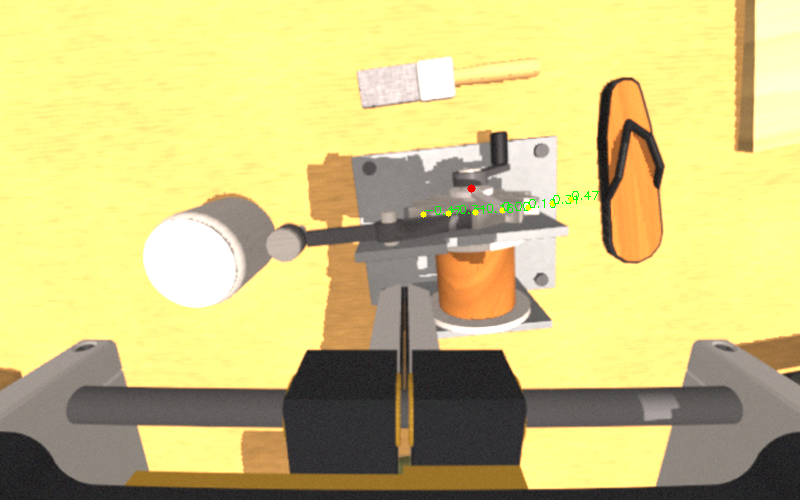

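```bash
python3 - <<'E'
from h import *
o,c=pickle.load(open("w1.pkl","rb"))
draw(c,(300,460,95,200),5,"pics/w1z.png",deco=False,alpha=1.1)
E
```

```text
(no output)
```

View pics/w1z.png

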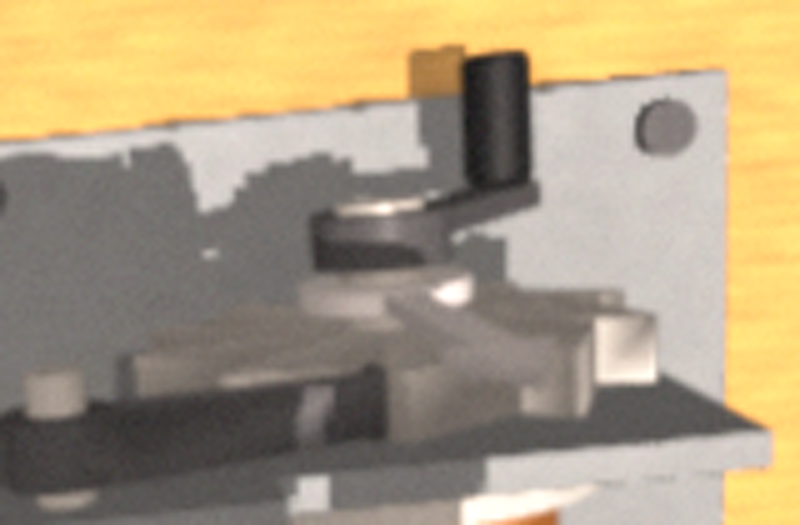

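```bash
python3 - <<'E'
from h import *
o,c=pickle.load(open("w1.pkl","rb"))
t=.45
M=np.array([[0,-1,0],[-np.cos(t),0,np.sin(t)],[-np.sin(t),0,-np.cos(t)]]).T
print(plan(o["ee_pos"],o["eef_rot"],[.61,-.04,.39],R.from_matrix(M).as_euler('xyz'),6))
E
```

```text
3 -17 -3 -0.074 0.002 -0.012;4 -17 -4 -0.074 0.002 -0.012;4 -17 -5 -0.074 0.002 -0.012;4 -16 -7 -0.074 0.002 -0.012;4 -15 -8 -0.074 0.002 -0.012;4 -15 -9 -0.074 0.002 -0.012
```

Request:
move_arm(
  rows="3 -19 -5 -0.08 0 -0.012;4 -19 -6 -0.08 0 -0.012;4 -18 -6 -0.08 0 -0.012;4 -17 -7 -0.08 0 -0.012;4 -17 -8 -0.08 0 -0.012;4 -15 -9 -0.08 0 -0.012;0 0 0 0 0 0",
)

```text
time_s: 3.45
ee_pos: [0.6192, -0.0311, 0.3926]
eef_rot: [2.643, 0.017, -1.547]
force: [-0.8, -0.2, -0.5]
grip_width: 0.0004
```

```bash
python3 - <<'E'
from h import *
from station import sensors,camera
o=sensors.get_obs();c=wcam(o,camera("wrist"));pickle.dump((o,c),open("w2.pkl","wb"))
print(o["time_s"],o["ee_pos"],o["eef_rot"],o["force"])
draw(c,(0,640,0,400),1.25,"pics/w2.png",.018,False,1)
u,v=w2px(c,W([.018,0,.15]))[0];u,v=int(u),int(v);print(u,v)
draw(c,(u-70,u+70,v-50,v+50),5.5,"pics/w2z.png",deco=False,alpha=1)
draw(c,(u-70,u+70,v-50,v+50),5.5,"pics/w2d.png",x=.018,alpha=1)
E
```

```text
3.45 [ 0.6191585  -0.03112893  0.39259771] [ 2.64257064  0.01704242 -1.54687752] [-0.82739422 -0.17606058 -0.50746962]
367 145
```

View pics/w2z.png

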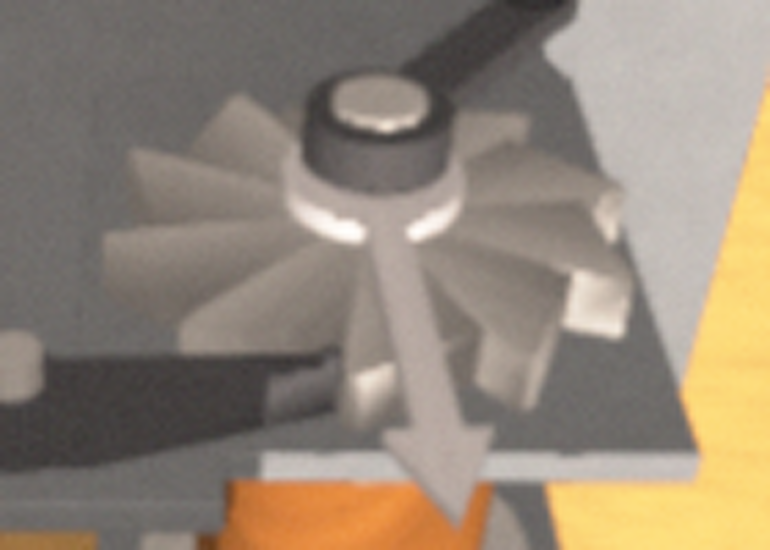

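View pics/w2d.png

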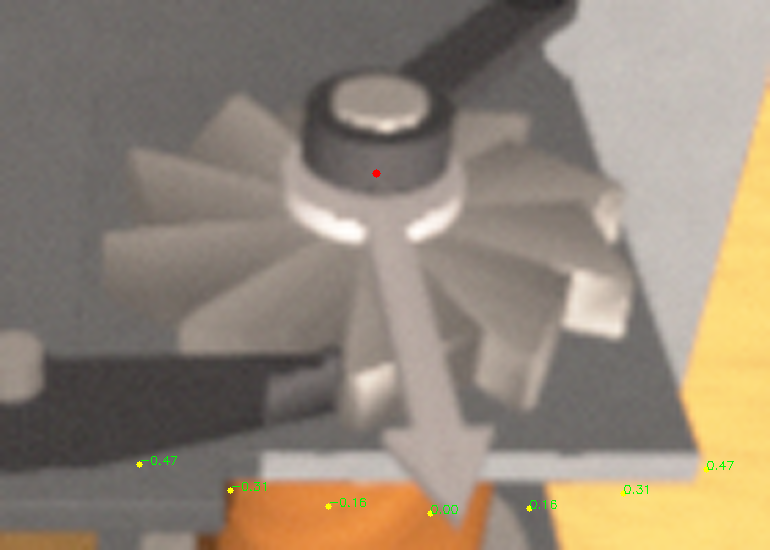

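```bash
python3 - <<'E'
from h import *
o,c=pickle.load(open("w1.pkl","rb"))
print(px2plane(c,286/1.25,242/1.25,.188),px2w(c,286/1.25,242/1.25))
o,c=pickle.load(open("w2.pkl","rb"))
print(plan(o["ee_pos"],o["eef_rot"],[.519,.078,.325],[np.pi,0,-np.pi/2+.03],7))
E
```

```text
[0.52092378 0.07358855 0.188     ] [0.52096966 0.0735259  0.18818228]
-16 7 15 0.071 0.003 -0.000;-16 9 15 0.071 0.003 -0.000;-16 10 14 0.071 0.003 -0.000;-16 11 13 0.071 0.003 -0.000;-16 11 12 0.071 0.003 -0.000;-16 12 12 0.071 0.003 -0.000;-16 13 11 0.071 0.003 -0.000
```

View pics/w2.png

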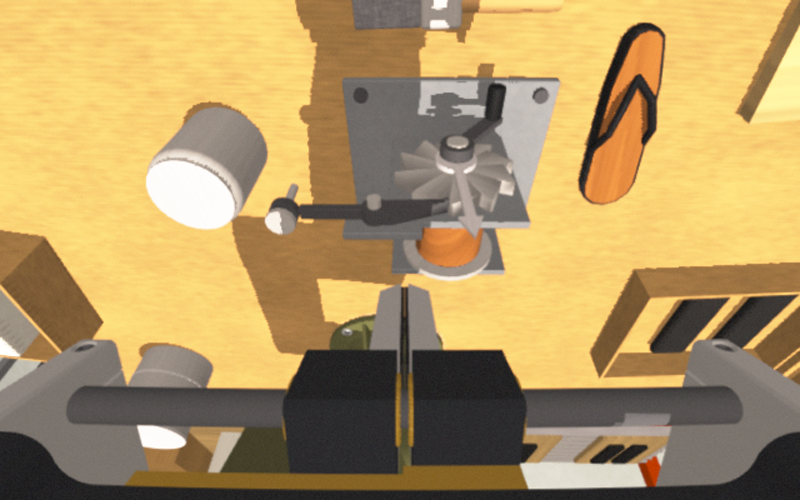

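Request:
move_arm(
  rows="-16 7 15 0.07 0 0;-16 9 15 0.07 0 0;-16 10 14 0.07 0 0;-16 11 13 0.07 0 0;-16 11 12 0.07 0 0;-16 12 12 0.07 0 0;-16 13 11 0.07 0 0;0 0 0 0 0 0",
)

```text
time_s: 4.5
ee_pos: [0.5082, 0.0874, 0.3286]
eef_rot: [-3.111, 0.02, -1.539]
force: [0.3, -0.2, -0.0]
grip_width: 0.0005
```

```bash
python3 - <<'E'
from h import *
from station import sensors,camera
o=sensors.get_obs();c=wcam(o,camera("wrist"));pickle.dump((o,c),open("w3.pkl","wb"))
print(o["time_s"],o["ee_pos"],o["eef_rot"],o["force"])
A=R.from_euler('xyz',o["eef_rot"]);print("tip",o["ee_pos"]+A.apply([0,0,.097]))
print(plan(o["ee_pos"],o["eef_rot"],[.520,.078,.300],[np.pi,0,-np.pi/2+.03],3))
draw(c,(0,640,0,400),1.25,"pics/w3.png",.018,False,1)
E
```

```text
4.5 [0.50817497 0.08742715 0.32856475] [-3.11066571  0.02018548 -1.53896086] [ 0.33939525 -0.15766454 -0.03023199]
tip [0.51111059 0.08947856 0.23163089]
3 -4 10 -0.010 0.007 0.001;3 -4 10 -0.010 0.007 0.001;3 -4 10 -0.010 0.007 0.001
```

View pics/w3.png

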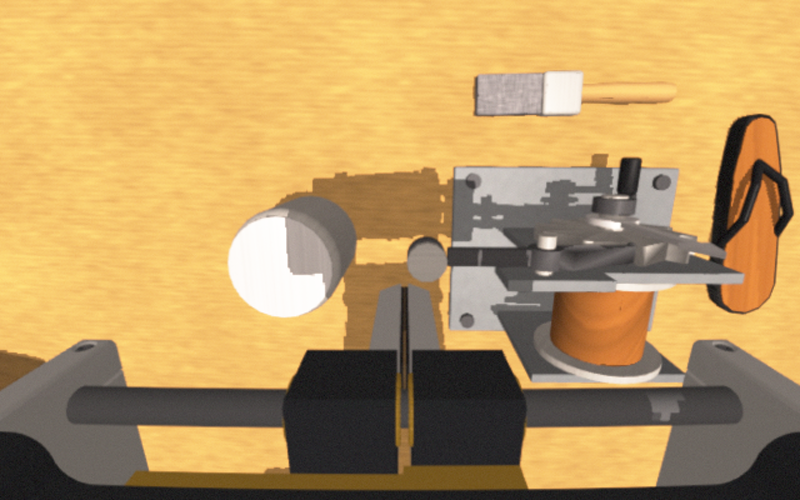

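Request:
move_arm(
  rows="3 -4 9 -0.01 0.007 0;3 -4 9 -0.01 0.007 0;3 -4 9 -0.01 0.007 0;0 0 0 0 0 0;0 0 0 0 0 0",
)

```text
time_s: 5.18
ee_pos: [0.5237, 0.0767, 0.3]
eef_rot: [3.138, -0.003, -1.541]
force: [-0.5, -1.0, -0.4]
grip_width: 0.0003
```

```bash
python3 - <<'E'
from h import *
from station import sensors,camera
o=sensors.get_obs()
print(o["time_s"],o["ee_pos"],o["eef_rot"],o["force"])
A=R.from_euler('xyz',o["eef_rot"]);print("tip",o["ee_pos"]+A.apply([0,0,.097]))
c=wcam(o,camera("wrist"))
draw(c,(0,640,0,400),1.25,"pics/w4.png",.018,False,1)
E
```

```text
5.175 [0.52369783 0.07668553 0.29995977] [ 3.13831532e+00 -2.52884830e-03 -1.54134972e+00] [-0.46501977 -0.97099238 -0.35172157]
tip [0.52338729 0.07643098 0.20296061]
```

View pics/w4.png

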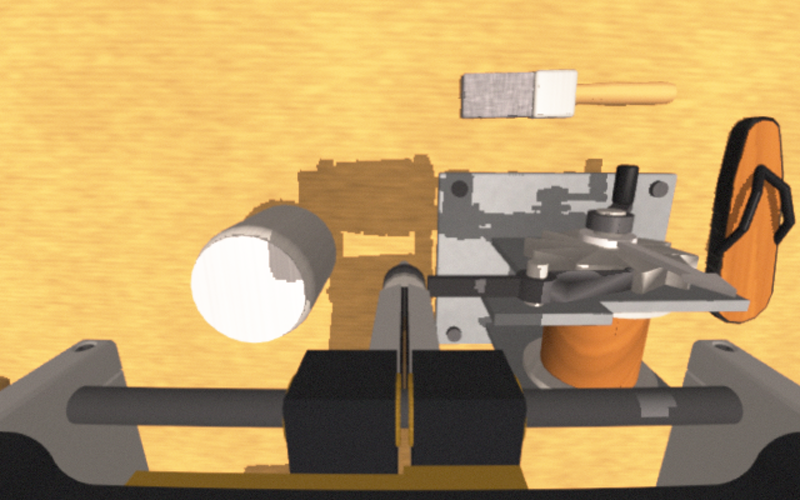

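Request:
move_arm(
  rows="2 1 2 0 0 0;0 1 2 0 0 0;0 1 2 0 0 0;0 0 2 0 0 0;0 0 1 0 0 0;0 0 0 0 0 0",
)

```text
time_s: 5.98
ee_pos: [0.5203, 0.0746, 0.291]
eef_rot: [3.139, -0.002, -1.541]
force: [0.4, -0.9, 0.1]
grip_width: 0.0004
```

Request:
move_arm(
  rows="0 0 1 0 0 0;0 0 1 0 0 0;0 0 0 0 0 0",
)

```text
time_s: 6.35
ee_pos: [0.5204, 0.0746, 0.2889]
eef_rot: [3.14, -0.002, -1.541]
force: [0.5, 0.0, -0.5]
grip_width: 0.0003
```

Request:
move_arm(
  rows="0 0 1 0 0 0;0 0 0 0 0 0",
)

```text
time_s: 6.6
ee_pos: [0.5204, 0.0746, 0.2879]
eef_rot: [3.14, -0.002, -1.541]
force: [0.8, -0.4, 1.0]
grip_width: 0.0006
```

Request:
move_arm(
  rows="-3 0 0 0 0 0;0 0 1 0 0 0;0 0 0 0 0 0",
)

```text
time_s: 6.98
ee_pos: [0.5203, 0.0779, 0.2868]
eef_rot: [3.14, -0.002, -1.541]
force: [0.3, -0.2, 0.1]
grip_width: 0.0006
```

Request:
move_arm(
  rows="0 0 1 0 0 0;0 0 0 0 0 0",
)

```text
time_s: 7.22
ee_pos: [0.5203, 0.0779, 0.2859]
eef_rot: [3.14, -0.002, -1.541]
force: [-0.0, -0.4, -0.0]
grip_width: 0.0002
```

Request:
move_arm(
  rows="0 0 1 0 0 0;0 0 0 0 0 0",
)

```text
time_s: 7.48
ee_pos: [0.5203, 0.078, 0.2854]
eef_rot: [3.141, -0.002, -1.541]
force: [0.1, 0.0, 1.0]
grip_width: 0.0005
```

Request:
move_arm(
  rows="0 0 0.5 0 0 0;0 0 0 0 0 0",
)

```text
time_s: 7.72
ee_pos: [0.5203, 0.078, 0.2852]
eef_rot: [3.141, -0.002, -1.541]
force: [-0.9, 0.1, 3.1]
grip_width: 0.0001
```

Request:
move_arm(
  rows="0 0 1 0 0 0;0 0 0 0 0 0",
)

```text
time_s: 7.98
ee_pos: [0.5203, 0.0781, 0.2845]
eef_rot: [3.141, -0.002, -1.541]
force: [-1.8, 0.2, 1.9]
grip_width: 0.0005
```

Request:
move_arm(
  rows="0 0 1 0 0 0;0 0 0 0 0 0",
)

```text
time_s: 8.22
ee_pos: [0.5203, 0.0782, 0.2836]
eef_rot: [3.141, -0.001, -1.541]
force: [-1.7, 0.3, 2.0]
grip_width: 0.0004
```

Request:
move_arm(
  rows="0 0 1 0 0 0;0 0 1 0 0 0;0 0 1 0 0 0;0 0 0 0 0 0",
)

```text
time_s: 8.72
ee_pos: [0.5203, 0.0785, 0.281]
eef_rot: [-3.141, -0.001, -1.541]
force: [-1.3, 1.0, 3.2]
grip_width: 0.0008
```

Request:
move_arm(
  rows="0 0 1 0 0 0;0 0 1 0 0 0;0 0 0 0 0 0",
)

```text
time_s: 9.1
ee_pos: [0.5203, 0.0787, 0.2792]
eef_rot: [-3.141, -0.0, -1.541]
force: [-2.3, 0.8, 3.7]
grip_width: 0.0004
```

Request:
move_arm(
  rows="0 0 1 0 0 0;0 0 1 0 0 0;0 0 0 0 0 0",
)

```text
time_s: 9.48
ee_pos: [0.5203, 0.0789, 0.2773]
eef_rot: [-3.141, 0.0, -1.541]
force: [-2.3, 1.5, 3.7]
grip_width: 0.0003
```

Request:
move_arm(
  rows="0 0 1 0 0 0;0 0 0 0 0 0",
)

```text
time_s: 9.72
ee_pos: [0.5203, 0.0788, 0.276]
eef_rot: [-3.141, 0.0, -1.541]
force: [-1.6, 0.4, -0.1]
grip_width: 0.0004
```

Request:
move_arm(
  rows="0 0 1 0 0 0;0 0 0 0 0 0",
)

```text
time_s: 9.98
ee_pos: [0.5203, 0.0787, 0.2746]
eef_rot: [-3.141, -0.0, -1.541]
force: [-0.5, -0.0, -0.3]
grip_width: 0.0004
```

Request:
move_arm(
  rows="0 0 1 0 0 0;0 0 0 0 0 0",
)

```text
time_s: 10.22
ee_pos: [0.5204, 0.0786, 0.2734]
eef_rot: [-3.141, -0.0, -1.541]
force: [0.2, 0.8, 1.9]
grip_width: 0.0001
```

Request:
move_arm(
  rows="0 0 0.8 0 0 0;0 0 0 0 0 0",
)

```text
time_s: 10.48
ee_pos: [0.5204, 0.0786, 0.2727]
eef_rot: [-3.141, -0.0, -1.541]
force: [-0.4, 0.1, 1.9]
grip_width: 0.0005
```

```bash
cat > snap.py <<'E'
import sys
from h import *
from station import sensors,camera
n=sys.argv[1]
o=sensors.get_obs();c=wcam(o,camera("wrist"));s=camera("scene")
print(o["time_s"],o["ee_pos"],o["force"])
def crop(c,u0,u1,v0,v1,k): return cv2.resize(c["color"][v0:v1,u0:u1],None,fx=k,fy=k,interpolation=cv2.INTER_CUBIC)
x0,y0=235,165
def deco(c,u0,u1,v0,v1,k):
    im=crop(c,u0,u1,v0,v1,k)
    for a in np.arange(-1,10)*.314:
        q=(w2px(c,W(ray(a,.07,.05)))[0]-[u0,v0]+.5)*k;q=tuple(int(z) for z in q)
        cv2.circle(im,q,2,(0,0,255),-1);cv2.putText(im,f"{a:.1f}",q,0,.35,(0,255,0),1)
    return im
a=deco(c,400,600,80,320,2.5) ; b=deco(s,240,310,160,240,5.2)
h=min(a.shape[0],b.shape[0]);im=np.hstack([a[:h],b[:h][:, :800-a.shape[1]]])
cv2.imwrite(f"pics/{n}.png",im[:, :800])
E
python3 snap.py s1
```

```text
10.475 [0.52041989 0.0786367  0.27266481] [-0.3971908   0.14112973  1.94809925]
```

View pics/s1.png

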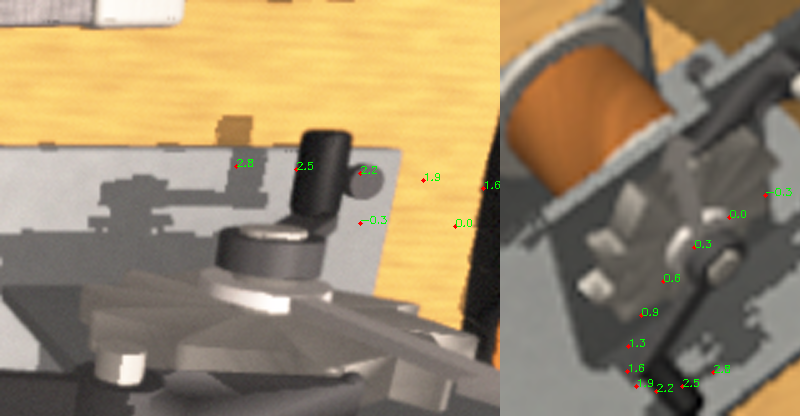

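Request:
move_arm(
  rows="0 0 0.2 0 0 0;0 0 0 0 0 0;0 0 0 0 0 0",
)

```text
time_s: 10.95
ee_pos: [0.5204, 0.0786, 0.2726]
eef_rot: [-3.141, -0.0, -1.541]
force: [-0.7, 0.5, 1.9]
grip_width: 0.0008
```

```bash
python3 snap.py s2
```

```text
10.95 [0.52040804 0.07862566 0.27255362] [-0.67540788  0.51919266  1.88568378]
```

View pics/s2.png

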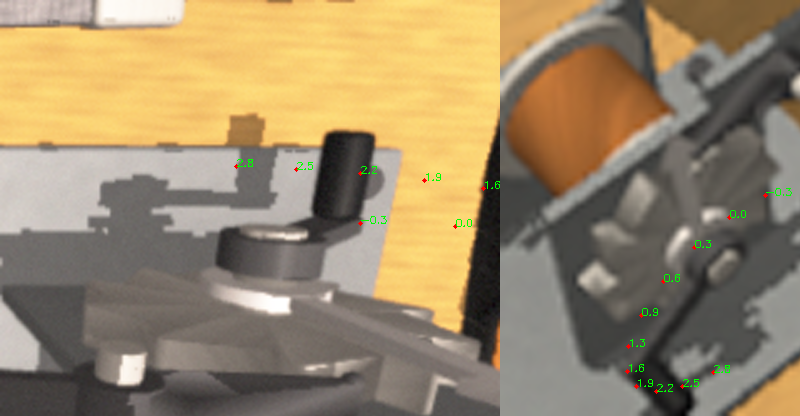

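Request:
move_arm(
  rows="0 0 0.4 0 0 0;0 0 0 0 0 0;0 0 0 0 0 0;0 0 0 0 0 0;0 0 0 0 0 0;0 0 0 0 0 0;0 0 0 0 0 0;0 0 0 0 0 0",
)

```text
time_s: 12.05
ee_pos: [0.5204, 0.0786, 0.2721]
eef_rot: [-3.141, -0.0, -1.541]
force: [-0.4, 1.7, 1.8]
grip_width: 0.0004
```

```bash
python3 snap.py s3
```

```text
12.05 [0.52041433 0.07863877 0.27213086] [-0.36874213  1.70307082  1.82096903]
```

View pics/s3.png

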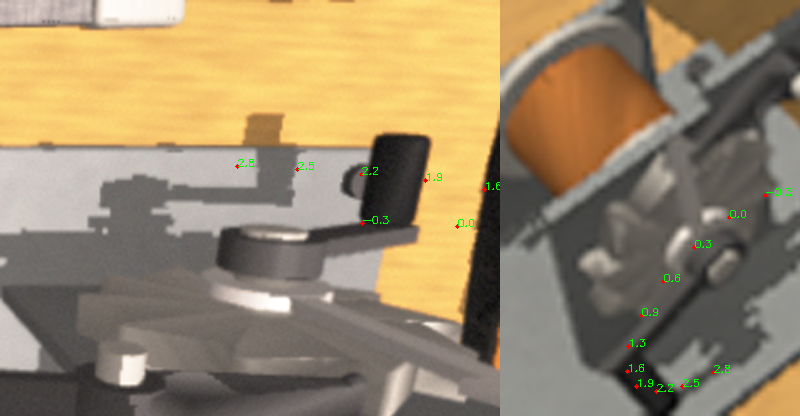

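Request:
move_arm(
  rows="0 0 0 0 0 0;0 0 0 0 0 0;0 0 0 0 0 0;0 0 0 0 0 0;0 0 0 0 0 0;0 0 0 0 0 0;0 0 0 0 0 0;0 0 0 0 0 0;0 0 0 0 0 0;0 0 0 0 0 0;0 0 0 0 0 0;0 0 0 0 0 0;0 0 0 0 0 0;0 0 0 0 0 0;0 0 0 0 0 0;0 0 0 0 0 0;0 0 0 0 0 0;0 0 0 0 0 0;0 0 0 0 0 0;0 0 0 0 0 0",
)

```text
time_s: 14.65
ee_pos: [0.5204, 0.0786, 0.2721]
eef_rot: [-3.141, -0.0, -1.541]
force: [-1.1, 0.7, 2.0]
grip_width: 0.0004
```

```bash
sed -i 's/deco(c,400,600,80,320,2.5)/deco(c,400,640,80,300,2)/' snap.py; python3 snap.py s4
```

```text
14.65 [0.52041322 0.07863822 0.27214131] [-1.08869296  0.71395973  1.97939224]
```

View pics/s4.png

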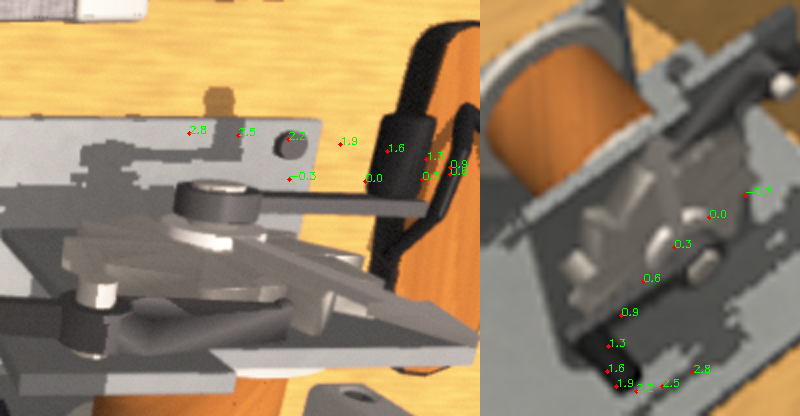

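Request:
move_arm(
  rows="0 0 0 0 0 0;0 0 0 0 0 0;0 0 0 0 0 0;0 0 0 0 0 0;0 0 0 0 0 0;0 0 0 0 0 0;0 0 0 0 0 0;0 0 0 0 0 0;0 0 0 0 0 0;0 0 0 0 0 0;0 0 0 0 0 0;0 0 0 0 0 0;0 0 0 0 0 0;0 0 0 0 0 0;0 0 0 0 0 0;0 0 0 0 0 0;0 0 0 0 0 0;0 0 0 0 0 0;0 0 0 0 0 0;0 0 0 0 0 0",
)

```text
time_s: 17.25
ee_pos: [0.5204, 0.0786, 0.2721]
eef_rot: [-3.141, -0.0, -1.541]
force: [-0.8, 0.3, 1.6]
grip_width: 0.0003
```

```bash
python3 snap.py s5
```

```text
17.25 [0.5204067  0.07864809 0.27213312] [-0.84341254  0.33736344  1.56033811]
```

View pics/s5.png

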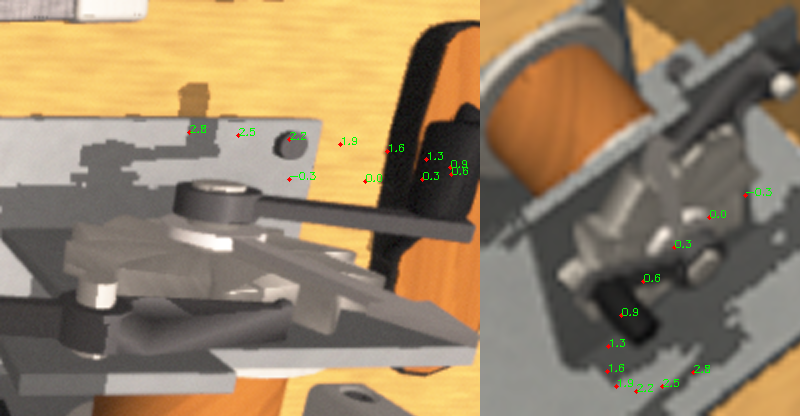

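Request:
move_arm(
  rows="0 0 0 0 0 0;0 0 0 0 0 0;0 0 0 0 0 0;0 0 0 0 0 0;0 0 0 0 0 0;0 0 0 0 0 0;0 0 0 0 0 0;0 0 0 0 0 0;0 0 0 0 0 0;0 0 0 0 0 0",
)

```text
time_s: 18.6
ee_pos: [0.5204, 0.0786, 0.2721]
eef_rot: [-3.141, -0.0, -1.541]
force: [-0.8, 1.0, 1.4]
grip_width: 0.0007
```

```bash
python3 snap.py s6
```

```text
18.6 [0.52040894 0.0786406  0.27213582] [-0.77895684  1.02995438  1.35054849]
```

View pics/s6.png

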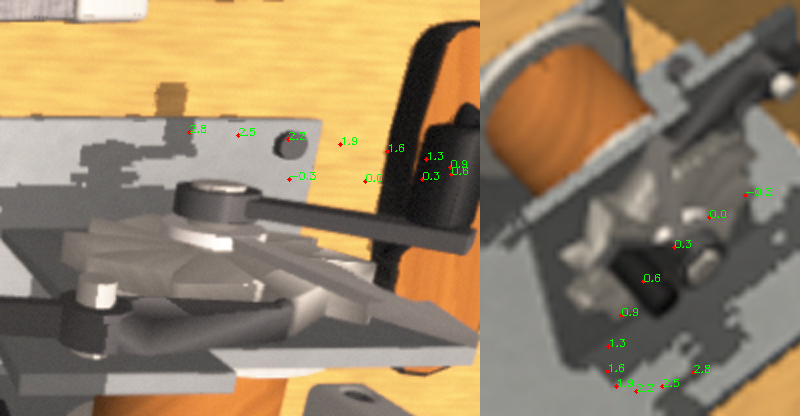

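Request:
move_arm(
  rows="0 0 0 0 0 0;0 0 0 0 0 0;0 0 0 0 0 0;0 0 0 0 0 0;0 0 0 0 0 0;0 0 0 0 0 0;0 0 0 0 0 0;0 0 -4 0 0 0;0 0 -8 0 0 0;0 0 -10 0 0 0;0 0 -12 0 0 0;0 0 -12 0 0 0;0 0 0 0 0 0",
)

```text
time_s: 20.32
ee_pos: [0.5205, 0.0785, 0.3222]
eef_rot: [-3.14, -0.001, -1.541]
force: [-0.7, 0.8, -0.6]
grip_width: 0.0006
```

```bash
python3 snap.py s7
```

```text
20.325 [0.52053771 0.07851522 0.32215758] [-0.6940791   0.78732408 -0.63491768]
```

View pics/s7.png

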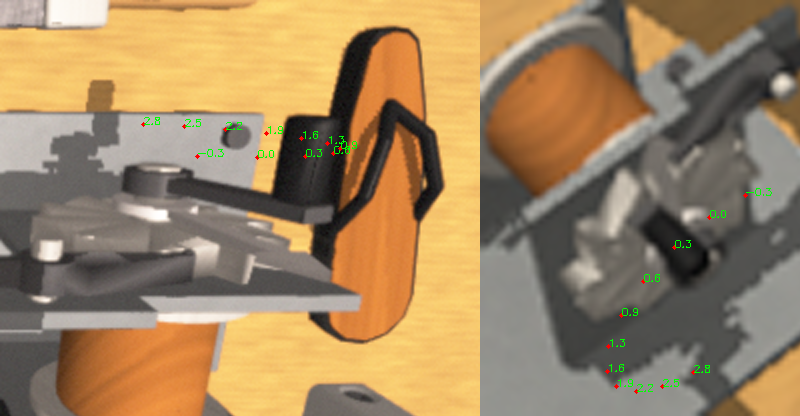

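Drum at about 0.25 and still falling with the pawl released. I'll wait for it to catch.

Request:
move_arm(
  rows="0 0 -5 0 0 0;0 0 0 0 0 0;0 0 0 0 0 0;0 0 0 0 0 0;0 0 0 0 0 0;0 0 0 0 0 0;0 0 0 0 0 0;0 0 0 0 0 0;0 0 0 0 0 0;0 0 0 0 0 0;0 0 0 0 0 0;0 0 0 0 0 0;0 0 0 0 0 0;0 0 0 0 0 0;0 0 0 0 0 0;0 0 0 0 0 0",
)

```text
time_s: 22.42
ee_pos: [0.5201, 0.0785, 0.3251]
eef_rot: [3.14, -0.001, -1.541]
force: [1.3, 0.3, 0.5]
grip_width: 0.0004
```

```bash
python3 snap.py s8
```

```text
22.425 [0.5201046  0.07846897 0.32511371] [1.29477882 0.26639024 0.51227886]
```

View pics/s8.png

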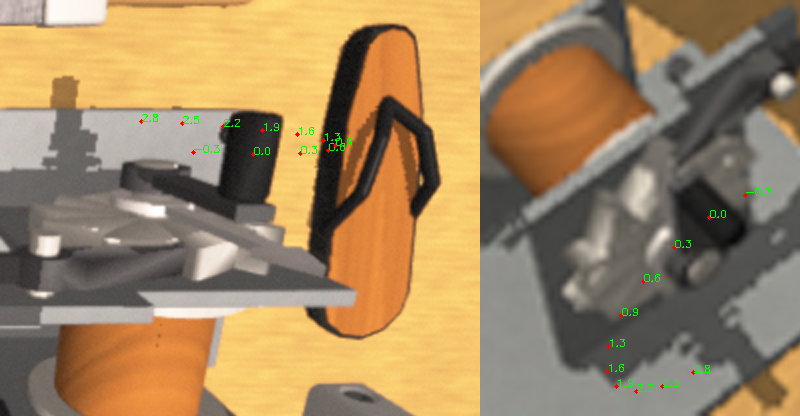

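Request:
move_arm(
  rows="0 0 0 0 0 0;0 0 0 0 0 0;0 0 0 0 0 0;0 0 0 0 0 0;0 0 0 0 0 0;0 0 0 0 0 0;0 0 0 0 0 0;0 0 0 0 0 0",
)

```text
time_s: 23.52
ee_pos: [0.5201, 0.0785, 0.3251]
eef_rot: [3.14, -0.001, -1.541]
force: [0.9, -0.1, -0.6]
grip_width: 0.0002
```

```bash
python3 snap.py s9
```

```text
23.525 [0.52009563 0.07846716 0.32509383] [ 0.91115276 -0.10066058 -0.6059789 ]
```

View pics/s9.png

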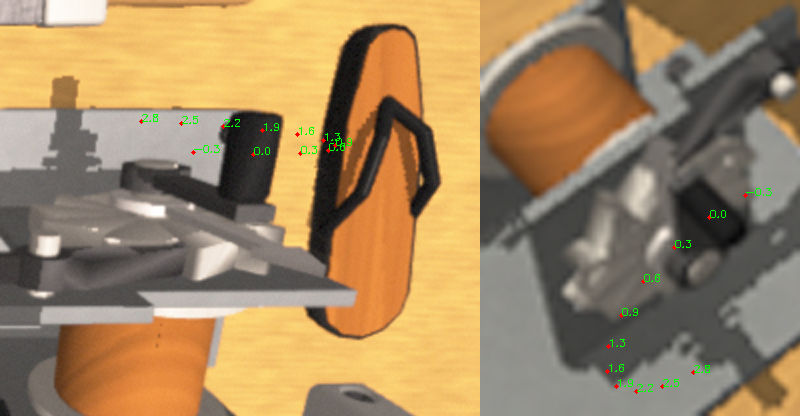

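The two pictures, 1.1 s apart, are identical: the crank rests at about 0. The knob sits on the 0.0 mark, and the arm is clear of everything.

```bash
python3 -c "
from station import ctrl
print(ctrl.hand_in())"
```

```text
the job is handed in; nothing more can be done
None
```

The drum has run back and the pawl now holds it at 0, the tooth position nearest the index arm. I measured the index arm at about +0.05 rad. I handed the job in at about 23.5 s; it reports no verdict.

- **Pressing the pawl:** I felt the thumbscrew head about 12–13 mm above the tail point. The pawl jumped loose roughly 9 mm down. I held it about 13.5 mm down, short of the stop. The highest vertical force I read was about 4 N, though I only took readings at the end of each move.
- **Letting it drop:** The drum fell by itself at about 0.22 rad/s. I let the pawl drop in at about 0.35 rad.
- **Last checks:** Two pictures 1.1 s apart show the crank at rest at 0. The fingertips are about 40 mm above the thumbscrew and touch nothing. I did not touch the sandal, tin or brush. No check failed; the force readings carry about 1 N of noise.

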